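# Vent a desiccator, break its stuck lid free and hold it ajar

## Task

Take the slim steel stylus from its stand, push its tip into the hole on the desiccator's vent block so that the recessed button is fully down for about a second, and stand the stylus back in its stand. Then grip the bar handle on the desiccator's lid, pull it free of its sticking seal without throwing it wide open, and finish while still holding the lid ajar, with a gap of about 35 mm at its front edge: do not let go. Leave everything else on the bench where it is.

Things in the scene. Friction and masses are not known exactly. Their poses are not given: they have to be found in the camera images.
- desiccator: white box, 200 x 200 mm, walls 100 mm high, fixed to the bench, with a flat grey lid on top (204 x 204 mm, white edging) and a grey vent block (60 x 60 mm, 85 mm high) standing against its right side. Origin: centre of the box's underside on the bench; x points from its front (handle side) to its rear (hinge side), y to its left, z up. It never moves in a run; its place and yaw differ from run to run.
- vent_mouth (a point): centre of the round hole (16 mm across) in the top face of the grey vent block, at the level of that face, 85 mm above the bench. The button's top lies 8 mm below it; fingers do not fit in.
- vent_button (a joint): the recessed steel button (13 mm across) in the vent hole: 0 = up, 0.005 m = fully down. A spring pushes it back: 1.8 N to start, 4.8 N fully down.
- stylus_center (a point): middle of the stylus, half-way up: a loose straight steel pin, 110 mm long, about 60 g, standing tip down in its stand. 12 mm in diameter from 18 mm above its tip to its flat top, with a tip 6 mm in diameter and 12 mm long below a short cone. z runs along the pin from tip to top.
- stylus_tip (a point): the flat lower end of the stylus, 55 mm below its middle.
- stand_mouth (a point): centre of the mouth of the stand's hole, in its top face: a low grey block, 60 x 60 mm, 40 mm high, fixed to the bench, with one round upright hole 15 mm across and 36 mm deep, in which the stylus stands on the hole's floor (tip 36 mm below the mouth) and may lean up to about 9 degrees. It can be on either side of the desiccator.
- lid (a joint): angle of the lid about its hinge, rad: 0 = shut, grows as the front edge rises; 0.17 is a gap of about 35 mm at the front edge. The seal sticks: the handle must be pulled up with about 10 to 20 N to break it free; this fades over the first 12 mm of rise, after which only the lid's weight (380 g, more or less 25 percent) is left. Let go, the lid falls back almost shut.
- lid_handle (a point): middle of the lid's round steel bar handle: 12 mm in diameter, 90 mm long in the clear between two posts, running along the desiccator's y, its axis 35 mm above the lid's top face (146 mm above the bench when shut) and 175 mm in front of the hinge. Turns with the lid.
- lid_hinge (a point): point on the hinge axis of the lid, at the middle of the rear edge of the box, 103 mm above the bench; the axis runs along the desiccator's y.
- tube_rack: bystander: blue rack with four capped tubes, 60 x 100 mm, 83 mm high, fixed; on the side opposite the stand. Origin under its centre.
- jar_a: bystander: clear jar with white cap, 72 mm in diameter, 130 mm high, loose. Origin: centre of underside.
- jar_b: bystander: clear jar with white cap and paper label, 72 mm in diameter, 130 mm high, loose. Origin: centre of underside.
- beaker: bystander: empty glass beaker, 66 mm in diameter, 85 mm high, loose. Origin: centre of underside.
- dish: bystander: flat glass dish, 90 mm in diameter, 14 mm high, loose. Origin: centre of underside.
- vial: bystander: amber vial with black cap, 26 mm in diameter, 50 mm high, loose, in front of the desiccator. Origin: centre of underside.
- wash_bottle: bystander: white wash bottle with blue cap and spout, 76 mm in diameter, 215 mm high, loose. Origin: centre of underside.
Things that resemble listed ones, but are neither listed nor needed, are in the scene too. There is more than one size of the part that bears stand_mouth; the job needs the smallest.

How it is judged:
On the way, in this order (a step that is already met when the one before it is completed fails the run):
1. the recessed vent button is pressed down with the stylus and kept down for a moment (value of joint vent_button above 0.0035 m and contact force between stylus and vent_button above 0.5 N and value of joint lid below 0.03 rad), for 0.4 s.
2. the stylus stands in its stand again, let go (z of stylus_tip in the frame of stand_mouth below -0.025 m and horizontal distance between stylus_tip and stand_mouth below 0.012 m and angle between stylus_tip's own z axis and vertical below 0.3 rad and contact force between stylus and the arm below 0.1 N and contact force between stylus and the fingers below 0.1 N), for 0.2 s.
3. the lid is broken free of its seal by the gripper (value of joint lid above 0.09 rad and contact force between lid and the fingers above 0.5 N), for 0.2 s.
At the end, for the whole second after the job is handed in: The fingers (over 0.5 N) hold the lid still and ajar: 0.10 to 0.26 rad, a gap of 20 to 52 mm at the front edge, under 0.05 rad/s, not propped by the stylus, which stands let go in its stand: tip at least 25 mm down, within 12 mm of the hole's axis, leaning less than 0.3 rad (all of step 2 and value of joint lid between 0.1 and 0.26 rad and velocity of joint lid between -0.05 and 0.05 rad/s and contact force between lid and the fingers above 0.5 N and contact force between lid and stylus below 0.1 N); the arm keeps its last pose, push and grip.
It fails at once if the lid is thrown wide open (past 0.45 rad) (value of joint lid above 0.45 rad).
It fails at once if the lid is opened while the stylus is out of its stand (value of joint lid above 0.08 rad and horizontal distance between stylus_tip and stand_mouth above 0.03 m).
It fails at once if another thing on the bench is shoved (30 mm) or knocked over (distance of any of jar_a, jar_b, beaker, dish, vial, wash_bottle from where it was at the start of the episode above 0.03 m or angle between any of jar_a, jar_b, beaker, dish, vial, wash_bottle's own z axis and vertical above 0.5 rad).
It also fails if it takes over 64 s, if anything falls off the work surface, if the arm or the gripper's body presses on something with over 40 N, if the wrist force passes 120 N, or if a joint passes its speed limit or range.

## Robot

A 7-joint arm with a two-finger parallel gripper is mounted at the origin on the work surface. World frame = base frame: x ahead of the robot, y to its left, z up, the work surface at z = 0. Lengths are in m, angles in rad, forces in N, time in s.
With the tool pointing down it reaches from about 0.4 to 0.85 m from the base axis. Payload 10.4 kg.
Tool frame: the origin (TCP) lies midway between the tips of the shut fingers; the grasp point (between the pads) lies r.grip_depth behind it (r.grip_depth is the distance from the TCP to the grasp point, in m); z points along the fingers, y is the direction in which the jaws open and shut (so a half turn about z gives the same grasp; the last joint's range is limited). The gripper opens to 87 mm and grips with 3 to 60 N. Pads are 19 mm wide; open, the fingers measure 117 mm over their backs; the gripper's body (75 mm by 190 mm) begins 51 mm behind the grasp point.
Start: joints at [-1.174, 0.332, -0.065, 1.46, 0.022, 1.35, -0.088], TCP at [0.255, 0.571, 0.223] pointing down, gripper open.
Joint ranges: [-2.6, 2.6], [-0.5, 2.12], [-1.47, 1.34], [0.16, 2.42], [-1.27, 4.41], [0.06, 2.06], [-2.6, 2.6]. Speed limits (rad/s): [2.22, 2.22, 2.79, 2.79, 3.14, 3.14, 3.14].

## Interface

Orientations are given as a unit quaternion [w, x, y, z].
In Python, from bench import r gives the robot as it stands.
- The arm moves only by the tool step_arm, never from a script. Its arguments are lists of equal length, an entry for each row: "hand": the finger opening in m, from 0 to 0.087; "xyz": the shift along the tool's x, y, z in m, a list of three; "dr": the turn, a rotation vector about the tool's x, y, z in rad, a list of three. A call has 1 to 8 rows; each row is the pose to reach, as a shift and turn from the pose commanded when the call began, along the tool's axes at that moment; what a row does not reach only later rows make up. A row lasts 1/8 s, in which the tool goes at most 62.5 mm and 10.7 degrees, less where a joint would pass 70% of its speed; a pose out of reach is approached as far as the arm can. A call with a gripper value outside its range is refused whole. The fingers move at their own pace and stop on an object; "newtons" is the grip in N (left out, the last holds). Time passes only in rows, so rows that repeat a pose let the fingers close. It gives the time, the measured TCP pose, the force and the opening at its end, in the units of the state.
- r.observe(): the state, without advancing time (a new reading comes with each control period).
- r.read_camera(name): name is "scene" or "top" or "wrist"; returns a dict with "image" (420x560x3 uint8, red, green, blue), "z_map" (420x560 float32, m along the optical axis (not along the pixel's ray), 0 where there is no reading), "vertical_fov" (degrees; the focal length in pixels is half the picture's height over the tangent of half this angle, whatever the lens; pixels are square), "cx", "cy" (the principal point, pixels), "cam_to_world" (4x4, takes a point from camera to world coordinates); the wrist camera has in their place "tool_from_camera" (4x4, takes a point from camera to tool coordinates, whose origin is the TCP and whose axes are the flange's). Camera axes: x right, y down, z forward; pixel columns grow to the right and rows downward; lengths in m; the calibration is good to about 2 mm. A picture is of the moment at which its call begins: read the wrist's pose just before it.
- r.close_job(): hands the job in, once; it reports no verdict.
The state is a dict: "time_s": time; "joint_pos": joint angles; "dq": joint speeds; "joint_efforts": joint torques, N m; "eef_pos": TCP position; "orientation": TCP orientation; "contact_force": force on the tool from outside, world axes, zero at the start; "ft_torque": the same for the moment, N m; "finger_gap": finger opening in m.
Only numpy, scipy, OpenCV 4.12 (cv2) and the standard library are available. Lean on these libraries where they do the work, as an engineer would, in place of code of your own. Each camera call takes 0.05 s, during which the arm holds its last target.

## Working session

There is one attempt and no reset: what is moved stays moved. The work goes in short steps, Python scripts to look and compute and a tool call to move; the robot and the scene stay as the last step left them, time stands still between calls to the robot, and variables do not carry over. Pictures are saved under pics/ and viewed, and the job is handed in when it is done.

Besides the shell and the picture viewer there is one more tool, called after "Call:" as name(argument=value, ...) on one line, values as JSON. step_arm: Moves the arm, as the interface text tells. Its arguments: {"type":"object","properties":{"hand":{"type":"array","items":{"type":"number"}},"xyz":{"type":"array","items":{"type":"array","items":{"type":"number"}}},"dr":{"type":"array","items":{"type":"array","items":{"type":"number"}}},"newtons":{"type":"number"}},"required":["hand","xyz","dr"]}

```bash
mkdir -p pics; ls; cat > h.py <<'E'
import numpy as np, cv2
from scipy.spatial.transform import Rotation as R
from bench import r
def Rq(q): return R.from_quat([q[1],q[2],q[3],q[0]])
def get(name):
    s=r.observe(); c=r.read_camera(name)
    if 'cam_to_world' in c: T=np.array(c['cam_to_world'])
    else:
        W=np.eye(4); W[:3,:3]=Rq(s['orientation']).as_matrix(); W[:3,3]=s['eef_pos']
        T=W@np.array(c['tool_from_camera'])
    f=210/np.tan(np.radians(c['vertical_fov'])/2)
    return dict(im=c['image'],z=c['z_map'],T=T,f=f,cx=c['cx'],cy=c['cy'],s=s)
def save(g,fn): np.savez(fn,**{k:g[k] for k in('im','z','T','f','cx','cy')})
def load(fn): return dict(np.load(fn))
def p3(g,u,v,win=1):
    w=g['z'][int(v)-win:int(v)+win+1,int(u)-win:int(u)+win+1]; w=w[w>0]
    z=np.median(w)
    return (g['T']@[(u-g['cx'])/g['f']*z,(v-g['cy'])/g['f']*z,z,1])[:3]
def atz(g,u,v,h):
    d=g['T'][:3,:3]@[(u-g['cx'])/g['f'],(v-g['cy'])/g['f'],1]; o=g['T'][:3,3]
    return o+d*(h-o[2])/d[2]
def cloud(g):
    v,u=np.mgrid[0:420,0:560]; z=g['z']
    P=np.stack([(u-g['cx'])/g['f']*z,(v-g['cy'])/g['f']*z,z,np.ones_like(z)],-1)@g['T'].T
    return P[...,:3]
def proj(g,p):
    q=np.linalg.inv(g['T'])@[*p,1]; return q[:2]/q[2]*g['f']+[g['cx'],g['cy']]
def png(im,fn,box=None,k=1):
    if box: im=im[box[1]:box[3],box[0]:box[2]]
    if k!=1: im=cv2.resize(im,None,fx=k,fy=k,interpolation=cv2.INTER_CUBIC)
    cv2.imwrite(fn,im[...,::-1])
E
python3 - <<'E'
from h import *
for n in('scene','top','wrist'):
    g=get(n); save(g,n+'0.npz'); png(g['im'],f'pics/{n}0.png'); print(n,g['T'].round(3).tolist(),g['f'],g['cx'],g['cy'])
print(r.observe(), r.grip_depth)
E
```

```text
pics
scene [[-0.353, 0.703, -0.617, 1.215], [0.936, 0.264, -0.234, 0.301], [-0.001, -0.66, -0.751, 0.962], [0.0, 0.0, 0.0, 1.0]] 410.69475771461583 280.31025673103426 210.03311364529955
top [[-0.024, -0.989, 0.145, 0.343], [-1.0, 0.022, -0.016, 0.046], [0.012, -0.146, -0.989, 1.317], [0.0, 0.0, 0.0, 1.0]] 463.76489537347857 280.3206191395321 196.47391216236247
wrist [[0.407, 0.883, 0.232, 0.191], [0.913, -0.393, -0.104, 0.6], [-0.001, 0.254, -0.967, 0.383], [0.0, 0.0, 0.0, 1.0]] 357.9331435353104 279.7128761832159 208.01314311810043
{'time_s': 0.15, 'joint_pos': array([-1.17360713,  0.33271875, -0.06470581,  1.46069809,  0.02160938,
        1.34994266, -0.08849848]), 'dq': array([ 5.00625140e-04, -1.96660317e-03, -9.64527092e-05, -3.18423307e-03,
        1.24582344e-03, -6.83633051e-04,  6.52314801e-05]), 'joint_efforts': array([ 1.31052017e-03, -6.23628330e+01,  2.47461651e-02, -3.90145969e+01,
       -6.15104288e-02,  3.71793984e-02,  7.45158763e-05]), 'eef_pos': array([0.25461346, 0.57047306, 0.22196572]), 'orientation': array([-8.52999460e-05,  2.08344594e-01,  9.78055337e-01, -5.28736992e-04]), 'contact_force': array([-0.49839793,  0.21415367, -0.22140454]), 'ft_torque': array([ 0.04934617, -0.00967108, -0.02271793]), 'finger_gap': 0.08711978693447711} 0.0187
```

View pics/scene0.png

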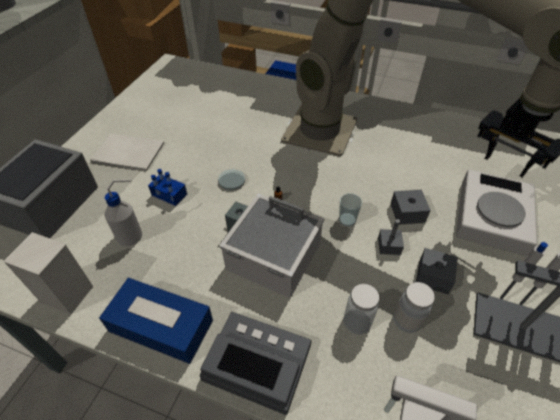

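View pics/top0.png

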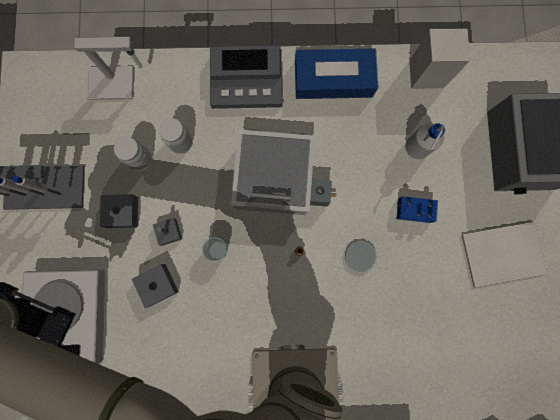

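View pics/wrist0.png

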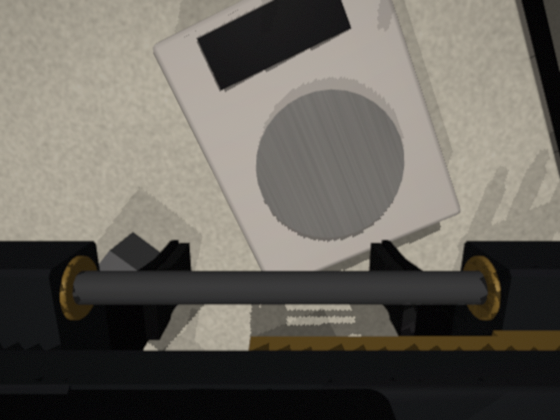

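Three grey blocks could be the stand in the top view: (118,210), (167,231) and (155,285). I'll crop these and the desiccator.

```bash
python3 - <<'E'
from h import *
g=load('top0.npz'); s=load('scene0.npz')
png(g['im'],'pics/t1.png',(90,180,240,310),5)
png(s['im'],'pics/s1.png',(330,170,480,300),5)
png(g['im'],'pics/t2.png',(220,115,350,265),4)
png(s['im'],'pics/s2.png',(200,170,370,290),4)
P=cloud(g)
for u,v in[(105,200),(133,222),(155,240),(176,240),(145,290),(165,275),(115,207),(166,221),(170,231),(155,286)]: print(u,v,p3(g,u,v).round(3))
E
```

```text
105 200 [0.529 0.505 0.056]
133 222 [0.469 0.431 0.043]
155 240 [ 0.42   0.382 -0.   ]
176 240 [0.418 0.319 0.018]
145 290 [0.285 0.391 0.057]
165 275 [0.323 0.34  0.053]
115 207 [0.511 0.481 0.046]
166 221 [0.47  0.342 0.039]
170 231 [0.442 0.331 0.037]
155 286 [0.293 0.378 0.005]
```

View pics/t1.png

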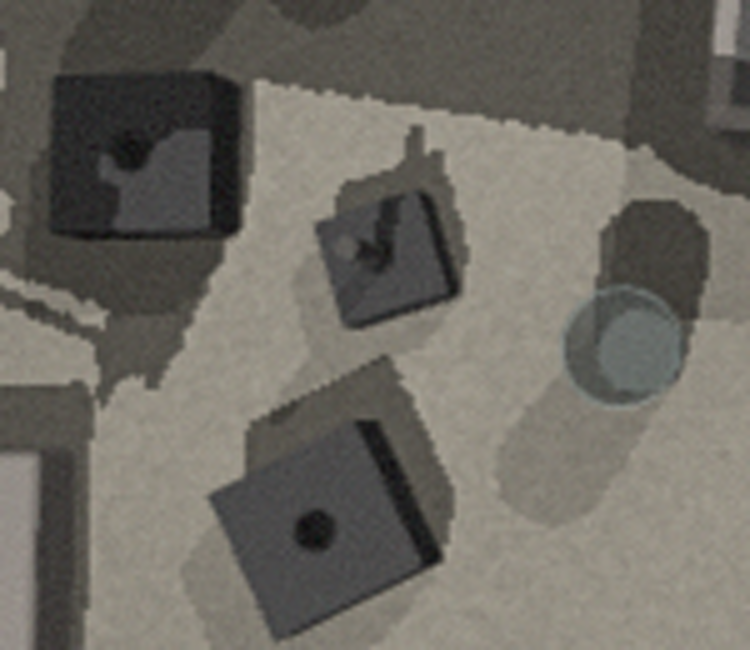

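View pics/s1.png

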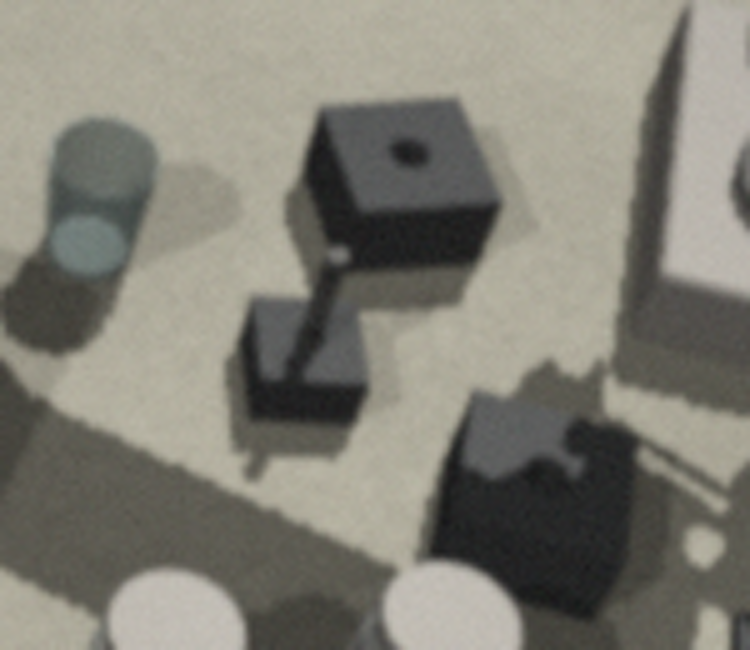

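View pics/t2.png

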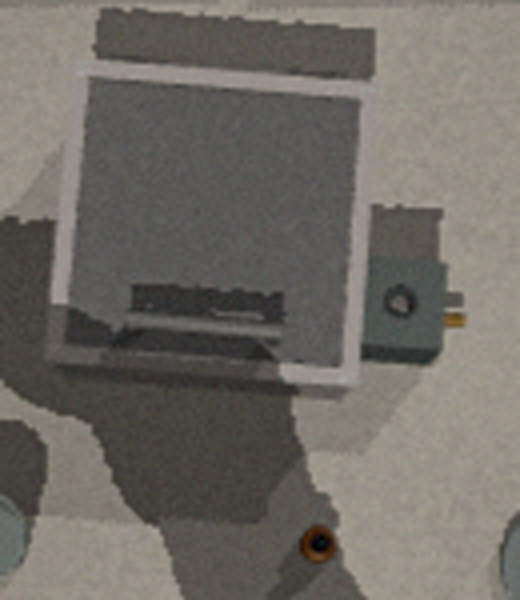

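View pics/s2.png

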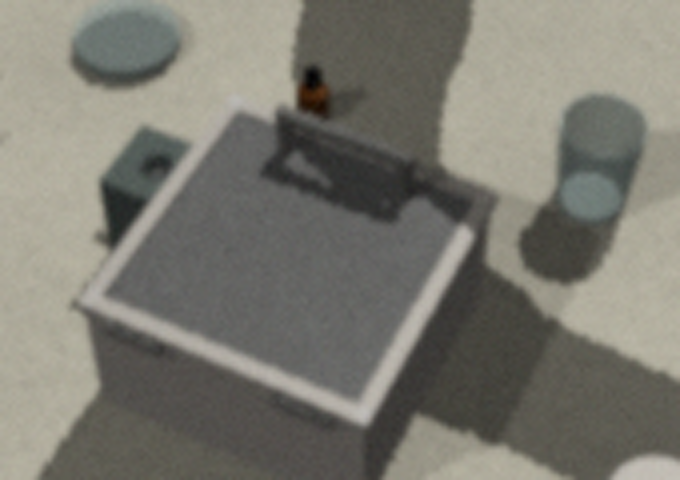

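```bash
cat >> h.py <<'E'
def tri(obs):
    A=np.zeros((3,3));b=np.zeros(3);L=[]
    for g,u,v in obs:
        d=g['T'][:3,:3]@[(u-g['cx'])/g['f'],(v-g['cy'])/g['f'],1];d/=np.linalg.norm(d);o=g['T'][:3,3]
        M=np.eye(3)-np.outer(d,d);A+=M;b+=M@o;L.append((o,M))
    p=np.linalg.solve(A,b);return p,[np.linalg.norm(M@(p-o)) for o,M in L]
E
python3 - <<'E'
from h import *
t=load('top0.npz'); s=load('scene0.npz')
def T(n,a,b): p,e=tri([(t,*a),(s,*b)]); print(n,p.round(4),np.round(e,4), 'dep top',p3(t,*a).round(3),'dep scene',p3(s,*b).round(3))
T('styl top',(159,229.4),(397.6,220.6))
T('styl base',(165.3,231.5),(388.8,245.5))
T('vent',(320,190.5),(238.7,211.7))
# handle ends: top (125,320)->(285,330) ; scene (280,113)->(412,163)
c1=(220+127/4,115+319/4);c2=(220+283/4,115+330/4)
d1=(200+412/4,170+165/4);d2=(200+280/4,170+113/4)
T('h left',c1,d1);T('h right',c2,d2)
T('lid rl',(220+80/4,115+65/4),(200+368/4,170+416/4))
T('lid rr',(220+376/4,115+88/4),(200+85/4,170+300/4))
print('stand corners z.04')
for q in[(318,225),(420,192),(460,292),(353,327)]: print(atz(t,90+q[0]/5,180+q[1]/5,.04).round(4))
print('vent atz',atz(t,320,190.5,.085),atz(s,238.7,211.7,.085))
for n,u,v in [('vial',299,251),('beaker',215,248),('jar',132,153),('jar2',175,132),('rack',417,209)]: print(n,p3(t,u,v).round(3))
E
```

```text
styl top [0.4409 0.3441 0.1113] [0.0009 0.0009] dep top [0.441 0.343 0.112] dep scene [0.441 0.345 0.112]
styl base [0.4442 0.3474 0.0045] [0.0043 0.0043] dep top [0.438 0.336 0.071] dep scene [0.473 0.342 0.039]
vent [ 0.5388 -0.0818  0.081 ] [0.0004 0.0004] dep top [ 0.54  -0.082  0.076] dep scene [ 0.538 -0.083  0.079]
h left [0.5221 0.1013 0.1389] [0.0011 0.0011] dep top [0.521 0.1   0.148] dep scene [0.528 0.104 0.146]
h right [0.512  0.0022 0.1422] [0.0018 0.0018] dep top [0.512 0.001 0.149] dep scene [0.519 0.007 0.15 ]
lid rl [0.6992 0.1327 0.1098] [0.0022 0.0022] dep top [0.699 0.13  0.112] dep scene [0.701 0.136 0.114]
lid rr [ 0.6797 -0.0666  0.1083] [0.0013 0.0013] dep top [ 0.679 -0.067  0.112] dep scene [ 0.683 -0.063  0.114]
stand corners z.04
[0.4593 0.3757 0.04  ]
[0.4762 0.32   0.04  ]
[0.4207 0.2976 0.04  ]
[0.403  0.3558 0.04  ]
vent atz [ 0.53804234 -0.08101312  0.085     ] [ 0.5419851  -0.08056348  0.085     ]
vial [ 0.379 -0.021  0.05 ]
beaker [0.394 0.212 0.004]
jar [0.642 0.413 0.126]
jar2 [0.696 0.3   0.129]
rack [ 0.486 -0.352  0.046]
```

```bash
cat >> h.py <<'E'
def goal(pos,Rm=None):
    "shift and rotvec in tool axes from measured pose to pos / rotation matrix"
    s=r.observe();M=Rq(s['orientation']).as_matrix()
    d=M.T@(np.array(pos)-s['eef_pos'])
    rv=np.zeros(3) if Rm is None else R.from_matrix(M.T@Rm).as_rotvec()
    return d,rv
def down(yaw,tilt=None):
    "tool z down, tool y (jaws) at yaw in the plane"
    y=np.array([np.cos(yaw),np.sin(yaw),0]);z=np.array([0,0,-1.]) if tilt is None else np.array(tilt)/np.linalg.norm(tilt)
    y=y-z*(y@z);y/=np.linalg.norm(y);return np.stack([np.cross(y,z),y,z],1)
E
python3 - <<'E'
from h import *
s=r.observe();M=Rq(s['orientation']).as_matrix();print(M.round(3))
print(goal([.40,.345,.24]))
for y in(0,45,90,135,180,-45,-90,-135):print(y,goal([.40,.345,.24],down(np.radians(y)))[1].round(3))
g=load('wrist0.npz');print('cam in tool',(np.linalg.inv(np.r_[np.c_[M,s['eef_pos']],[[0,0,0,1]]])@g['T']).round(3))
E
```

```text
[[-0.913  0.408 -0.   ]
 [ 0.408  0.913 -0.001]
 [-0.    -0.001 -1.   ]]
(array([-0.22465623, -0.14666624, -0.01786537]), array([0., 0., 0.]))
0 [-1.000e-03  1.000e-03  1.151e+00]
45 [-0.001  0.     0.366]
90 [-0.001 -0.    -0.42 ]
135 [-1.000e-03 -1.000e-03 -1.205e+00]
180 [-1.000e-03 -1.000e-03 -1.991e+00]
-45 [-1.000e-03  1.000e-03  1.936e+00]
-90 [-0.000e+00  1.000e-03  2.722e+00]
-135 [-0.000e+00 -1.000e-03 -2.776e+00]
cam in tool [[ 0.    -0.967 -0.254  0.07 ]
 [ 1.     0.     0.     0.001]
 [-0.    -0.254  0.967 -0.162]
 [ 0.     0.     0.     1.   ]]
```

The stand is the block at top-view (167,231). It is the smallest, 40 mm high, and the only one holding the thin pin, with the pin's top at (159,229). The other two blocks are about 57 mm high and larger. I'll move above it for a close look.

```bash
python3 - <<'E'
from h import *
print(goal([.441,.342,.20],down(np.radians(90))))
E
```

```text
(array([-0.26331732, -0.13265365,  0.02212173]), array([-1.06527783e-03, -1.71858869e-04, -4.19764232e-01]))
```

Call:
step_arm(hand=[0.087,0.087,0.087,0.087,0.087,0.087,0.087], xyz=[[-0.05,-0.025,0],[-0.1,-0.05,0],[-0.15,-0.075,0],[-0.21,-0.105,0.01],[-0.263,-0.133,0.022],[-0.263,-0.133,0.022],[-0.263,-0.133,0.022]], dr=[[0,0,-0.1],[0,0,-0.2],[0,0,-0.3],[0,0,-0.42],[-0.001,0,-0.42],[-0.001,0,-0.42],[-0.001,0,-0.42]])

```text
time_s: 1.02
eef_pos: [0.4405, 0.3421, 0.2004]
orientation: [-0.0, 0.0, 1.0, 0.001]
contact_force: [0.1, -0.3, 0.6]
finger_gap: 0.0873
```

```bash
python3 - <<'E'
from h import *
s=r.observe();print(s['time_s'],s['eef_pos'],s['joint_pos'].round(2))
g=get('wrist');save(g,'w1.npz');png(g['im'],'pics/w1.png')
E
```

```text
1.025 [0.44048441 0.3421445  0.20038393] [-0.79  0.2   0.05  1.68 -0.01  1.27  0.84]
```

View pics/w1.png

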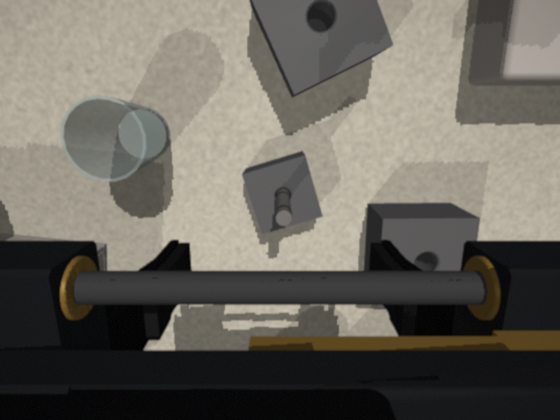

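```bash
python3 - <<'E'
from h import *
g=load('w1.npz');png(g['im'],'pics/w1z.png',(235,145,335,250),6)
E
```

```text
(no output)
```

View pics/w1z.png

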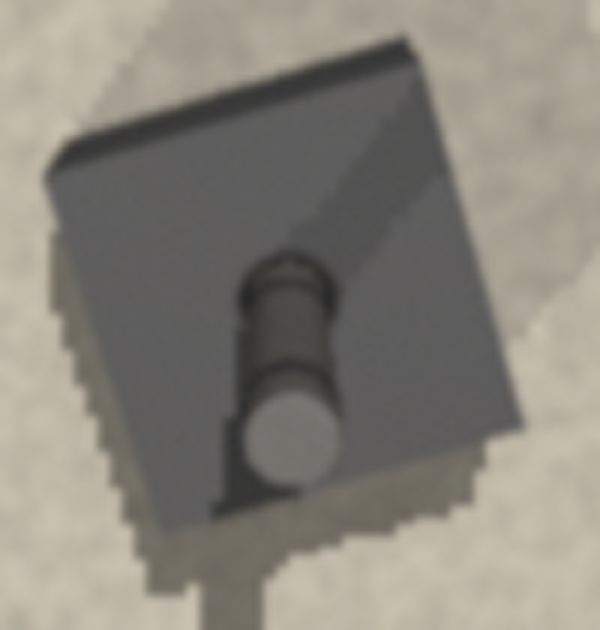

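```bash
python3 - <<'E'
from h import *
g=load('w1.npz');t=load('top0.npz');s=load('scene0.npz')
print(p3(g,283.7,218),atz(g,283.7,218,.112))
print('stand',atz(g,283,194.9,.04),p3(g,265,190),p3(g,300,200))
print(tri([(g,283.7,218),(t,159,229.4),(s,397.6,220.6)]))
# stand mouth by two views
c=(90+(318+420+460+353)/20,180+(225+192+292+327)/20)
print(tri([(g,283,194.9),(t,*c)]))
E
```

```text
[0.44347405 0.34637001 0.11325551] [0.44384143 0.34638625 0.112     ]
stand [0.4427406  0.34661138 0.04      ] [0.43824859 0.3300517  0.03942101] [0.44771688 0.36238075 0.03941519]
(array([0.44217267, 0.34471204, 0.11282108]), [np.float64(0.0021517941630904073), np.float64(0.0021884891118365375), np.float64(0.00021309760506266922)])
(array([0.44456846, 0.34474648, 0.01734235]), [np.float64(0.0037979998135060913), np.float64(0.003797999813506076)])
```

```bash
python3 - <<'E'
from h import *
print(goal([.4425,.3455,.08],down(np.radians(90))))
E
```

```text
(array([-0.00266979,  0.00213514,  0.12057154]), array([ 0.00149657, -0.00027859,  0.00142209]))
```

Call:
step_arm(hand=[0.06,0.05,0.05,0.05,0.05], xyz=[[-0.003,0.003,0.03],[-0.003,0.003,0.06],[-0.003,0.003,0.09],[-0.003,0.003,0.12],[-0.003,0.003,0.12]], dr=[[0,0,0],[0,0,0],[0,0,0],[0,0,0],[0,0,0]])

```text
time_s: 1.7
eef_pos: [0.4415, 0.3458, 0.0787]
orientation: [-0.002, -0.001, 1.0, -0.001]
contact_force: [0.1, 0.0, -0.1]
finger_gap: 0.0513
```

```bash
python3 - <<'E'
from h import *
g=get('wrist');save(g,'w2.npz');print(g['s']['eef_pos'],g['s']['contact_force']);png(g['im'],'pics/w2.png')
E
```

```text
[0.44145457 0.34577087 0.07872582] [ 0.1347053   0.01844586 -0.1250757 ]
```

View pics/w2.png

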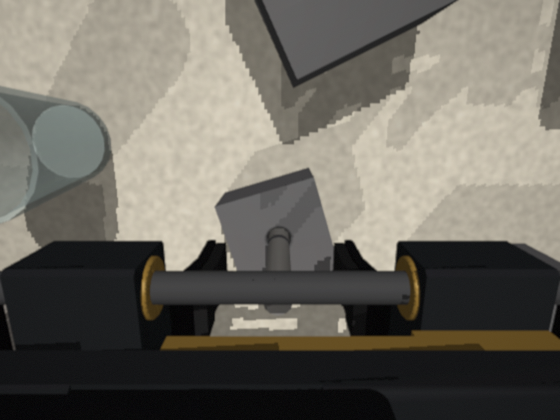

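The stylus is centred between the fingers at column 279, with its top near row 303. I'll close on it.

Call:
step_arm(hand=[0.03,0.01,0.0,0.0,0.0,0.0], newtons=25, xyz=[[0,0,0],[0,0,0],[0,0,0],[0,0,0],[0,0,0],[0,0,0]], dr=[[0,0,0],[0,0,0],[0,0,0],[0,0,0],[0,0,0],[0,0,0]])

```text
time_s: 2.5
eef_pos: [0.4438, 0.3452, 0.0807]
orientation: [0.0, -0.0, 1.0, 0.001]
contact_force: [0.2, -0.6, 1.6]
finger_gap: 0.0101
```

```bash
python3 - <<'E'
from h import *
g=get('wrist');save(g,'w3.npz');s=g['s'];print(s['eef_pos'],s['contact_force'],s['finger_gap']);png(g['im'],'pics/w3.png',(180,180,380,330),4)
for p in [(0,0,-.033),(0,0,0),(0,0,-.0187)]:
    M=Rq(s['orientation']).as_matrix();print(proj(g,M@p+s['eef_pos']))
E
```

```text
[0.44381491 0.34521733 0.08067608] [ 0.15300542 -0.58363266  1.6474049 ] 0.010143042814020958
[276.6659718  295.76459278]
[277.20133532 262.4255776 ]
[276.92485448 279.64303562]
```

View pics/w3.png

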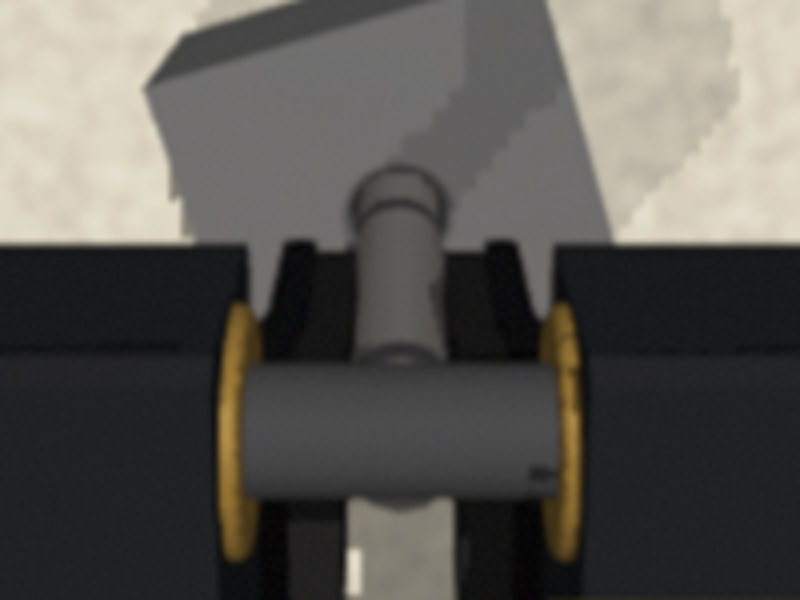

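Call:
step_arm(hand=[0,0,0,0], xyz=[[0,0,-0.02],[0,0,-0.05],[0,0,-0.1],[0,0,-0.15]], dr=[[0,0,0],[0,0,0],[0,0,0],[0,0,0]])

```text
time_s: 3.05
eef_pos: [0.4434, 0.3448, 0.2318]
orientation: [-0.0, -0.0, 1.0, 0.0]
contact_force: [0.5, -0.6, -1.1]
finger_gap: 0.0104
```

```bash
python3 - <<'E'
from h import *
g=get('wrist');save(g,'w4.npz');s=g['s'];print(s['eef_pos'],s['contact_force'],s['finger_gap']);png(g['im'],'pics/w4.png',(200,120,360,300),4)
t=get('scene');save(t,'s4.npz');png(t['im'],'pics/s4.png',(330,100,490,260),4)
M=Rq(s['orientation']).as_matrix()
for p in [(0,0,.0),(0,0,.076),(0,0,.058),(0,0,-.034)]: print(proj(g,M@p+s['eef_pos']),proj(t,M@p+s['eef_pos']))
E
```

```text
[0.44337459 0.34484776 0.23177913] [ 0.45766105 -0.63625142 -1.13651611] 0.010388779623201862
[277.20077681 262.42428137] [407.77436498 190.15813173]
[277.90900293 218.33299252] [401.03999899 210.44759074]
[277.78213869 226.23104614] [402.5692903  205.84010528]
[276.64526089 297.00845114] [411.03888242 180.32271548]
```

View pics/w4.png

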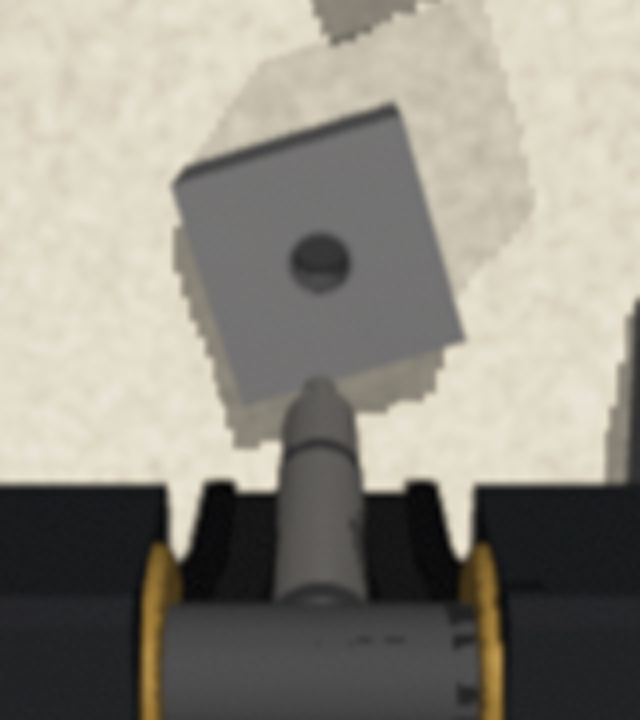

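View pics/s4.png

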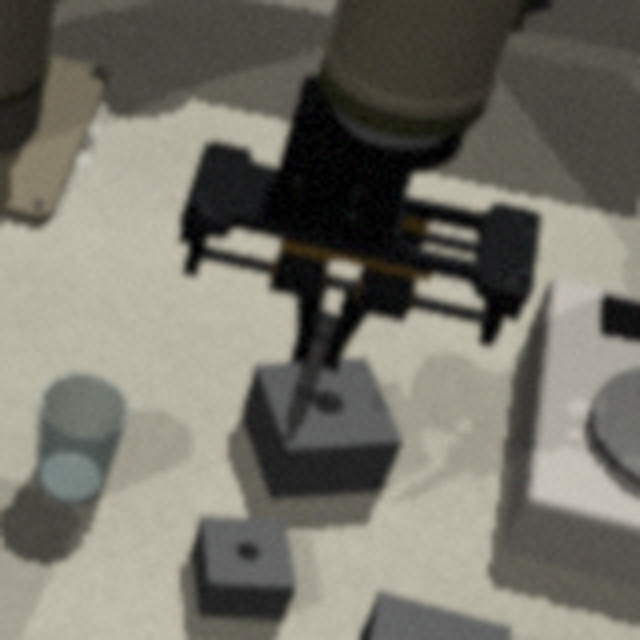

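The pin hangs straight: its tip is at wrist pixel (279.7,217) against a predicted (278,218). The stand hole is at (280,185.5). Next I'll carry it over the vent block.

```bash
python3 - <<'E'
from h import *
g=load('w4.npz');print('stand hole',atz(g,280,185.5,.04))
print(goal([.539,-.082,.26],down(np.radians(90))))
E
```

```text
stand hole [0.44299711 0.34653913 0.04      ]
(array([-0.09358484, -0.42851277, -0.02603027]), array([7.12446814e-03, 6.66912306e-03, 7.59313003e-05]))
```

Call:
step_arm(hand=[0,0,0,0,0,0,0,0], xyz=[[0,-0.02,-0.04],[-0.01,-0.07,-0.05],[-0.025,-0.13,-0.05],[-0.04,-0.19,-0.05],[-0.055,-0.25,-0.05],[-0.07,-0.31,-0.05],[-0.085,-0.37,-0.04],[-0.094,-0.42,-0.03]], dr=[[0,0,0],[0,0,0],[0,0,0],[0,0,0],[0,0,0],[0,0,0],[0,0,0],[0,0,0]])

```text
time_s: 4.15
eef_pos: [0.5378, -0.0775, 0.2593]
orientation: [0.0, 0.0, 1.0, 0.0]
contact_force: [0.3, 0.4, -0.3]
finger_gap: 0.0104
```

Call:
step_arm(hand=[0,0,0], xyz=[[0,-0.008,0],[0,-0.008,0],[0,-0.008,0]], dr=[[0,0,0],[0,0,0],[0,0,0]])

```text
time_s: 4.53
eef_pos: [0.5379, -0.0811, 0.2601]
orientation: [0.0, -0.001, 1.0, 0.001]
contact_force: [-0.5, 0.4, -0.7]
finger_gap: 0.0103
```

```bash
python3 - <<'E'
from h import *
g=get('wrist');save(g,'w5.npz');s=g['s'];print(s['time_s'],s['eef_pos'],s['orientation'],s['contact_force'],s['finger_gap'],s['joint_pos'].round(2));png(g['im'],'pics/w5.png',(200,100,360,300),4)
M=Rq(s['orientation']).as_matrix()
print(proj(g,M@[0,0,.076]+s['eef_pos']))
E
```

```text
4.525 [ 0.53788552 -0.08109103  0.26006369] [ 1.06431492e-04 -1.31289373e-03  9.99998802e-01  8.12394539e-04] [-0.54272192  0.36233082 -0.72412994] 0.010297717492053575 [-0.32  0.13  0.43  1.64 -0.06  1.38  1.69]
[277.90862193 218.32950275]
```

View pics/w5.png

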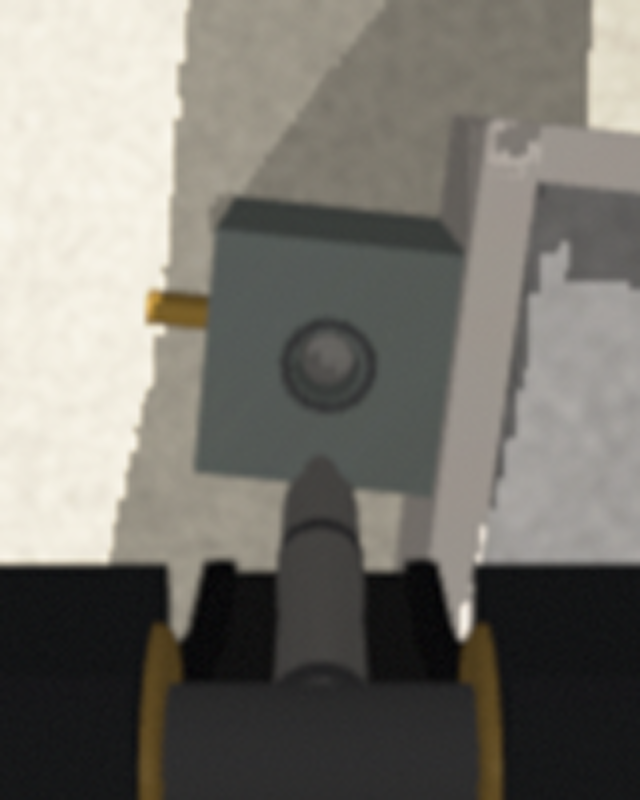

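```bash
python3 - <<'E'
from h import *
g=load('w5.npz');s=r.observe()
h=atz(g,282,191.25,.085);tz=s['eef_pos'][2]-.076
tip=atz(g,279.9,217.8,tz);print('hole',h,p3(g,261,175),'tip',tip,'diff',h-tip, 'nominal tip diff',h[:2]-s['eef_pos'][:2])
E
```

```text
hole [ 0.53992899 -0.0773208   0.085     ] [ 0.52429224 -0.09735711  0.08456691] tip [ 0.53747962 -0.07959161  0.18419028] diff [ 0.00244937  0.00227081 -0.09919028] nominal tip diff [0.00202281 0.00382648]
```

Call:
step_arm(hand=[0,0,0,0], xyz=[[-0.0024,0.0023,0.04],[-0.0024,0.0023,0.08],[-0.0024,0.0023,0.09],[-0.0024,0.0023,0.09]], dr=[[0,0,0],[0,0,0],[0,0,0],[0,0,0]])

```text
time_s: 5.08
eef_pos: [0.5404, -0.08, 0.1707]
orientation: [0.0, -0.001, 1.0, 0.001]
contact_force: [-0.2, 0.3, -0.0]
finger_gap: 0.0103
```

```bash
python3 - <<'E'
from h import *
g=get('wrist');save(g,'w6.npz');s=g['s'];print(s['time_s'],s['eef_pos'],s['contact_force'],s['finger_gap'],s['joint_pos'].round(2));png(g['im'],'pics/w6.png',(220,140,340,290),4)
t=get('scene');save(t,'s6.npz');png(t['im'],'pics/s6.png',(190,150,310,260),5)
t=get('top');save(t,'t6.npz');png(t['im'],'pics/t6.png',(240,130,380,260),4)
E
```

```text
5.075 [ 0.54036797 -0.07995112  0.17066228] [-0.19768765  0.29189058 -0.03859192] 0.010320493213313608 [-0.31  0.2   0.43  1.76 -0.09  1.2   1.71]
```

View pics/w6.png

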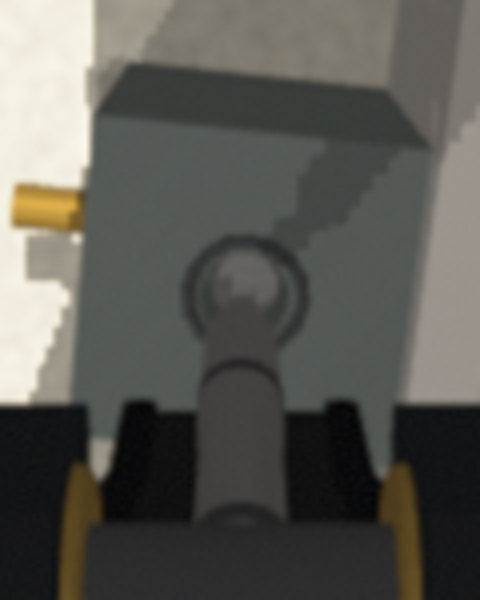

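View pics/s6.png

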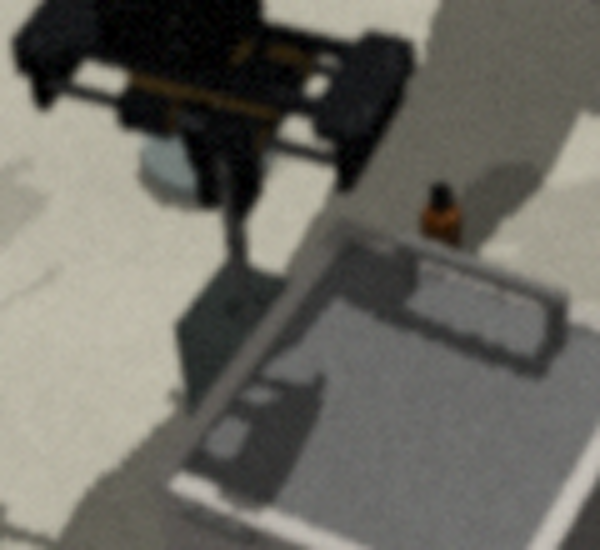

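```bash
python3 - <<'E'
from h import *
g=load('w6.npz')
h=atz(g,220+246/4,140+297/4,.085);tip=atz(g,280,217.8,.0947);print(h,tip,h-tip)
E
```

```text
[ 0.54016875 -0.07732533  0.085     ] [ 0.53998561 -0.07842357  0.0947    ] [ 0.00018314  0.00109824 -0.0097    ]
```

Call:
step_arm(hand=[0,0,0], xyz=[[0,0.001,0.008],[0,0.001,0.017],[0,0.001,0.019]], dr=[[0,0,0],[0,0,0],[0,0,0]])

```text
time_s: 5.6
eef_pos: [0.5402, -0.0795, 0.1507]
orientation: [0.0, -0.0, 1.0, 0.001]
contact_force: [0.1, -0.3, 4.0]
finger_gap: 0.0103
```

Call:
step_arm(hand=[0,0,0], xyz=[[0,0,0.002],[0,0,0.004],[0,0,0.004]], dr=[[0,0,0],[0,0,0],[0,0,0]])

```text
time_s: 5.98
eef_pos: [0.5411, -0.0796, 0.1483]
orientation: [0.001, -0.0, 1.0, 0.001]
contact_force: [-1.1, 0.9, 9.1]
finger_gap: 0.0103
```

Call:
step_arm(hand=[0,0,0,0,0,0,0,0], xyz=[[0,0,0],[0,0,0],[0,0,0],[0,0,0],[0,0,0],[0,0,0],[0,0,0],[0,0,0]], dr=[[0,0,0],[0,0,0],[0,0,0],[0,0,0],[0,0,0],[0,0,0],[0,0,0],[0,0,0]])

```text
time_s: 6.98
eef_pos: [0.541, -0.0796, 0.1483]
orientation: [0.001, -0.0, 1.0, 0.001]
contact_force: [-1.3, 1.3, 8.7]
finger_gap: 0.0104
```

```bash
python3 - <<'E'
from h import *
g=get('wrist');save(g,'w7.npz');s=g['s'];print(s['time_s'],s['eef_pos'],s['contact_force'],s['finger_gap']);png(g['im'],'pics/w7.png',(220,140,340,290),4)
E
```

```text
6.975 [ 0.54102983 -0.07956921  0.14831516] [-1.32606451  1.27595546  8.71866995] 0.010356658379404152
```

View pics/w7.png

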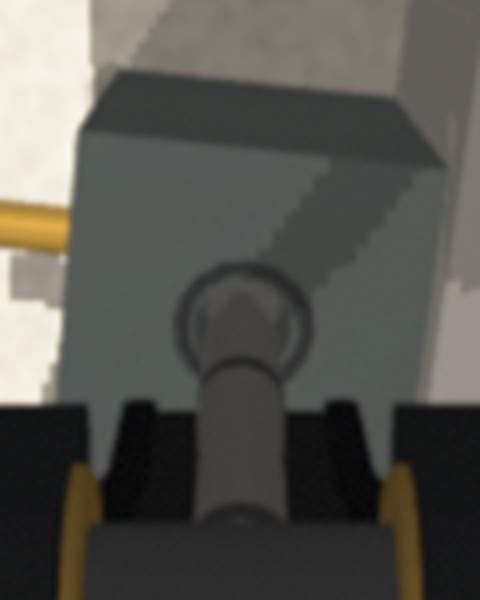

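Call:
step_arm(hand=[0,0,0,0], xyz=[[0,0,-0.02],[0,0,-0.06],[0,0,-0.11],[0,0,-0.13]], dr=[[0,0,0],[0,0,0],[0,0,0],[0,0,0]])

```text
time_s: 7.52
eef_pos: [0.5408, -0.08, 0.2799]
orientation: [0.002, 0.0, 1.0, 0.001]
contact_force: [1.4, 0.1, -1.4]
finger_gap: 0.0102
```

```bash
python3 - <<'E'
from h import *
g=load('w4.npz');print(atz(g,279.7,217.6,.2318-.076),atz(g,280,185.5,.04))
s=r.observe();print(s['eef_pos'],goal([.443,.345,.23]))
E
```

```text
[0.44281652 0.34613226 0.1558    ] [0.44299711 0.34653913 0.04      ]
[ 0.54082659 -0.07995079  0.27987319] (array([0.09802677, 0.42488794, 0.05001541]), array([0., 0., 0.]))
```

Call:
step_arm(hand=[0,0,0,0,0,0,0,0], xyz=[[0.01,0.05,0],[0.025,0.11,0],[0.04,0.17,0],[0.055,0.23,0],[0.07,0.29,0],[0.085,0.35,0.01],[0.095,0.4,0.03],[0.0975,0.425,0.05]], dr=[[0,0,0],[0,0,0],[0,0,0],[0,0,0],[0,0,0],[0,0,0],[0,0,0],[0,0,0]])

```text
time_s: 8.52
eef_pos: [0.4408, 0.3484, 0.2265]
orientation: [-0.0, -0.002, 1.0, 0.001]
contact_force: [0.5, -0.0, -0.2]
finger_gap: 0.0104
```

Call:
step_arm(hand=[0,0,0], xyz=[[0,0,0.03],[0,0,0.05],[0,0,0.05]], dr=[[0,0,0],[0,0,0],[0,0,0]])

```text
time_s: 8.9
eef_pos: [0.4417, 0.3446, 0.1759]
orientation: [-0.001, -0.0, 1.0, -0.001]
contact_force: [0.0, -0.9, -0.0]
finger_gap: 0.0102
```

```bash
python3 - <<'E'
from h import *
g=get('wrist');save(g,'w8.npz');s=g['s'];print(s['time_s'],s['eef_pos'],s['orientation'].round(4),s['contact_force'],s['finger_gap']);png(g['im'],'pics/w8.png',(220,140,340,290),4)
E
```

```text
8.9 [0.44174369 0.34463392 0.17587252] [-1.2e-03 -1.0e-04  1.0e+00 -7.0e-04] [ 0.01472971 -0.87387274 -0.00389215] 0.01017383307443087
```

View pics/w8.png

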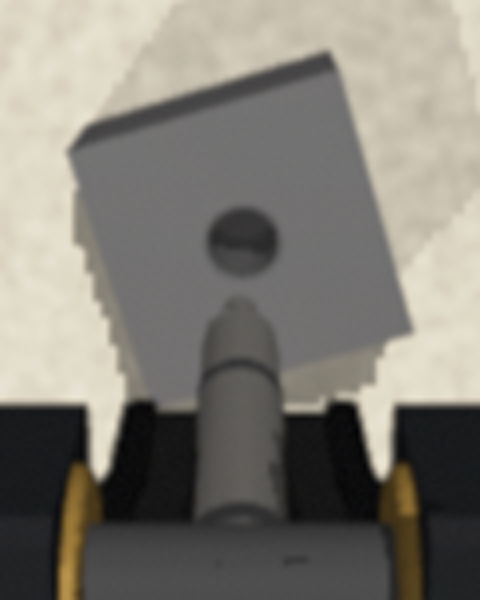

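```bash
python3 - <<'E'
from h import *
g=load('w8.npz')
h=atz(g,280.75,200.25,.04);tip=atz(g,279.9,217.6,.1);print(h,tip,h-tip)
E
```

```text
[0.44292374 0.34659294 0.04      ] [0.44099997 0.34590137 0.1       ] [ 0.00192377  0.00069157 -0.06      ]
```

Call:
step_arm(hand=[0,0,0,0], xyz=[[-0.0017,0.0007,0.02],[-0.0017,0.0007,0.04],[-0.0017,0.0007,0.05],[-0.0017,0.0007,0.05]], dr=[[0,0,0],[0,0,0],[0,0,0],[0,0,0]])

```text
time_s: 9.45
eef_pos: [0.4444, 0.3462, 0.1278]
orientation: [0.0, -0.0, 1.0, 0.001]
contact_force: [0.1, 0.7, 0.1]
finger_gap: 0.0104
```

```bash
python3 - <<'E'
from h import *
g=get('wrist');save(g,'w9.npz');s=g['s'];print(s['time_s'],s['eef_pos'],s['orientation'].round(4),s['contact_force'],s['finger_gap']);png(g['im'],'pics/w9.png',(220,140,340,290),5)
E
```

```text
9.45 [0.44436104 0.34617888 0.12783118] [ 1.e-04 -0.e+00  1.e+00  5.e-04] [0.06450768 0.67624765 0.09364621] 0.010381843035083927
```

View pics/w9.png

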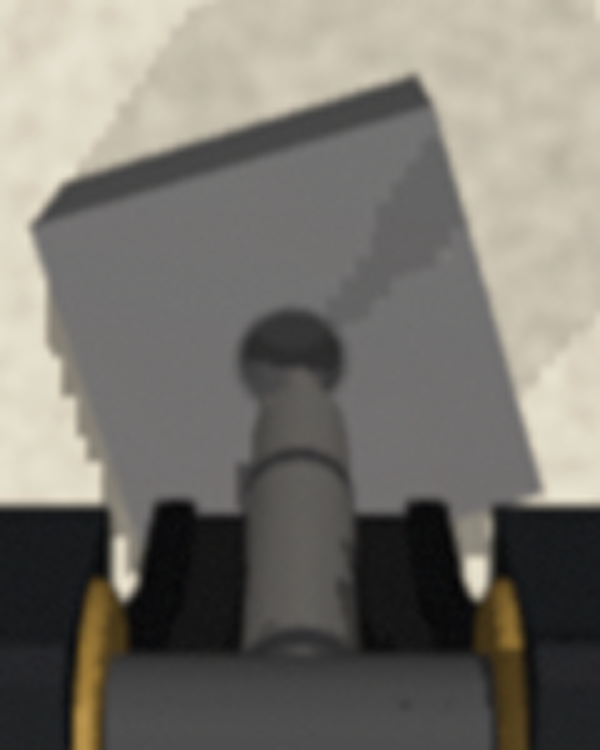

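```bash
python3 - <<'E'
from h import *
g=load('w9.npz')
h=atz(g,278.4,211.6,.04);tip=atz(g,279.6,217.5,.0518);print(h,tip,h-tip)
E
```

```text
[0.44278048 0.34656927 0.04      ] [0.44377868 0.3474245  0.0518    ] [-0.00099819 -0.00085523 -0.0118    ]
```

Call:
step_arm(hand=[0,0,0,0,0], xyz=[[0.001,-0.0008,0],[0.001,-0.0008,0.012],[0.001,-0.0008,0.02],[0.001,-0.0008,0.028],[0.001,-0.0008,0.028]], dr=[[0,0,0],[0,0,0],[0,0,0],[0,0,0],[0,0,0]])

```text
time_s: 10.12
eef_pos: [0.4429, 0.3451, 0.0986]
orientation: [-0.0, -0.0, 1.0, -0.0]
contact_force: [-0.6, 0.6, -0.2]
finger_gap: 0.0101
```

```bash
python3 - <<'E'
from h import *
g=get('wrist');save(g,'w10.npz');s=g['s'];print(s['time_s'],s['eef_pos'],s['orientation'].round(4),s['contact_force'],s['finger_gap']);png(g['im'],'pics/w10.png',(220,140,340,290),4)
E
```

```text
10.125 [0.44289525 0.3450581  0.0986043 ] [-5.e-04 -1.e-04  1.e+00 -0.e+00] [-0.5922818   0.61464002 -0.17417726] 0.01005908586017327
```

View pics/w10.png

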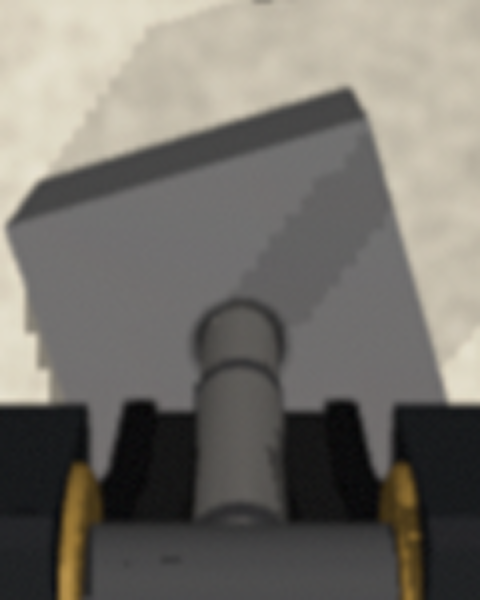

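The pin is well into the hole, centred at (239,335) in the crop. I'll lower it the remaining 17 mm, release and rise.

Call:
step_arm(hand=[0,0,0], xyz=[[0,0,0.008],[0,0,0.016],[0,0,0.017]], dr=[[0,0,0],[0,0,0],[0,0,0]])

```text
time_s: 10.55
eef_pos: [0.4429, 0.3451, 0.0817]
orientation: [-0.0, -0.0, 1.0, 0.0]
contact_force: [-0.3, -0.7, -1.2]
finger_gap: 0.0102
```

Call:
step_arm(hand=[0.015,0.03,0.05,0.05], xyz=[[0,0,0],[0,0,0],[0,0,0],[0,0,0]], dr=[[0,0,0],[0,0,0],[0,0,0],[0,0,0]])

```text
time_s: 11.05
eef_pos: [0.4434, 0.3455, 0.0827]
orientation: [0.0, -0.0, 1.0, 0.001]
contact_force: [-0.1, -0.0, 0.8]
finger_gap: 0.0372
```

Call:
step_arm(hand=[0.05,0.05,0.05,0.05,0.05,0.05], xyz=[[0,0,-0.03],[0,0,-0.07],[0,0,-0.12],[0,0,-0.17],[0,0,-0.19],[0,0,-0.19]], dr=[[0,0,0],[0,0,0],[0,0,0],[0,0,0],[0,0,0],[0,0,0]])

```text
time_s: 11.8
eef_pos: [0.4438, 0.3457, 0.2741]
orientation: [0.001, -0.0, 1.0, 0.002]
contact_force: [-0.9, -0.3, -1.3]
finger_gap: 0.0498
```

```bash
python3 - <<'E'
from h import *
g=get('wrist');save(g,'w11.npz');s=g['s'];print(s['time_s'],s['eef_pos'],s['contact_force'],s['finger_gap'],s['joint_pos'].round(2));png(g['im'],'pics/w11.png',(200,140,360,290),4)
yaw=np.radians(-5.6);print(goal([.517,.052,.25],down(yaw)),goal([.517,.052,.25],down(yaw+np.pi))[1])
E
```

```text
11.8 [0.44382099 0.34567819 0.27413129] [-0.93953301 -0.3239097  -1.26798802] 0.049814913533142054 [-0.8   0.17  0.06  1.56 -0.01  1.41  0.84]
(array([-0.07360712, -0.29334405,  0.02210261]), array([ 1.61732376e-03, -6.94577827e-04,  1.66876675e+00])) [ 6.76227598e-04  1.57459527e-03 -1.47282521e+00]
```

View pics/w11.png

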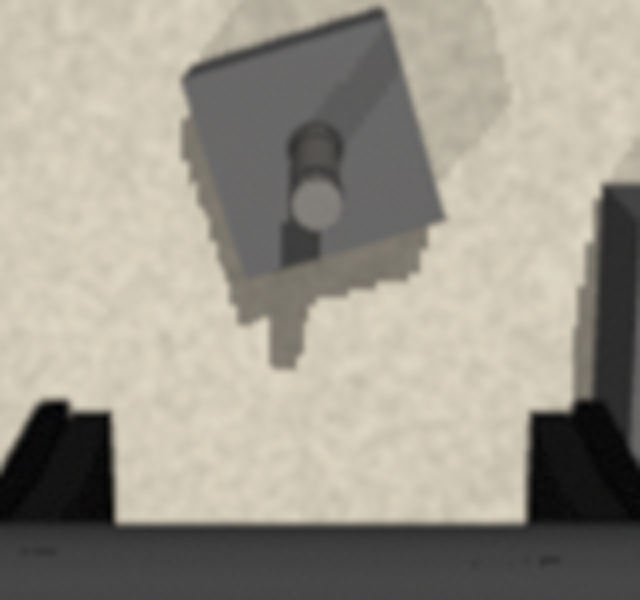

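Call:
step_arm(hand=[0.05,0.05,0.05,0.05,0.05,0.05,0.05,0.05], xyz=[[-0.01,-0.04,0],[-0.02,-0.08,0],[-0.03,-0.12,0],[-0.04,-0.16,0],[-0.05,-0.2,0],[-0.06,-0.24,0],[-0.07,-0.28,0.02],[-0.074,-0.293,0.024]], dr=[[0,0,0.18],[0,0,0.36],[0,0,0.54],[0,0,0.72],[0,0,0.9],[0,0,1.08],[0,0,1.26],[0,0,1.44]])

```text
time_s: 12.85
eef_pos: [0.5165, 0.049, 0.2455]
orientation: [-0.001, 0.663, 0.749, -0.001]
contact_force: [-0.5, 1.1, -0.2]
finger_gap: 0.0501
```

Call:
step_arm(hand=[0.05,0.05,0.05], xyz=[[0,0,0],[0,0,0],[0,0,0]], dr=[[0,0,0.16],[0,0,0.228],[0,0,0.228]])

```text
time_s: 13.22
eef_pos: [0.5167, 0.0522, 0.2468]
orientation: [-0.001, 0.74, 0.672, -0.001]
contact_force: [-0.5, 0.9, -0.5]
finger_gap: 0.05
```

```bash
python3 - <<'E'
from h import *
g=get('wrist');save(g,'w12.npz');s=g['s'];print(s['time_s'],s['eef_pos'],s['orientation'].round(4),s['contact_force'],s['finger_gap'],s['joint_pos'].round(2));png(g['im'],'pics/w12.png')
M=Rq(s['orientation']).as_matrix();print('jaw dir',M[:,1].round(4));print(proj(g,M@[0,0,.08]+s['eef_pos']))
t=get('top');save(t,'t12.npz')
E
```

```text
13.225 [0.51668198 0.05217836 0.24682714] [-8.000e-04  7.404e-01  6.722e-01 -6.000e-04] [-0.4561586   0.89868141 -0.45485404] 0.05000457365468759 [-0.54  0.08  0.38  1.72 -0.03  1.35 -0.26]
jaw dir [ 0.9953 -0.0963 -0.0019]
[280.67159433 217.50947781]
```

View pics/w12.png

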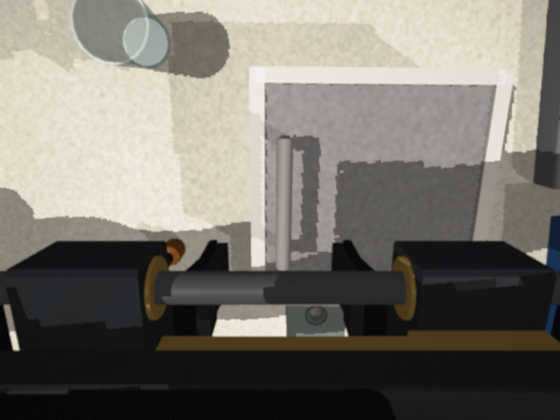

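```bash
python3 - <<'E'
from h import *
g=load('w12.npz');png(g['im'],'pics/w12z.png',(230,50,340,280),3)
for u,v in[(286.5,142),(285.5,170),(284.5,200),(284,230),(283.3,255)]: print(u,v,p3(g,u,v).round(4),atz(g,u,v,.152).round(4))
P=cloud(g); m=(np.abs(P[...,2]-.149)<.006); m[280:]=False
q=P[m];print(len(q),q[:,1].min(),q[:,1].max(),np.polyfit(q[:,1],q[:,0],1),q[:,2].max())
E
```

```text
286.5 142 [0.5255 0.1028 0.1512] [0.5255 0.1028 0.152 ]
285.5 170 [0.523  0.0829 0.1509] [0.523  0.0831 0.152 ]
284.5 200 [0.5202 0.0609 0.1515] [0.5202 0.061  0.152 ]
284 230 [0.5177 0.0377 0.1513] [0.5177 0.0379 0.152 ]
283.3 255 [0.5153 0.0175 0.151 ] [0.5153 0.0179 0.152 ]
2076 0.004638058468919695 0.10580639504318151 [0.1018836  0.51320315] 0.15327892880519461
```

View pics/w12z.png

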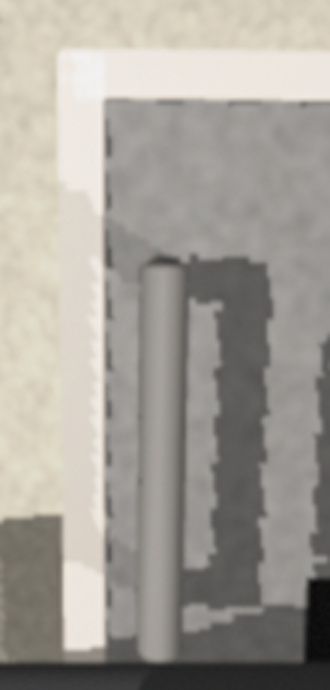

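```bash
python3 - <<'E'
from h import *
print(goal([.518,.054,.127],down(np.radians(-5.8))))
E
```

```text
(array([0.00177166, 0.00104373, 0.12037313]), array([-0.00114619, -0.00047066,  0.00607403]))
```

Call:
step_arm(hand=[0.05,0.05,0.05,0.05,0.05], xyz=[[0.002,0.001,0.04],[0.002,0.001,0.08],[0.002,0.001,0.105],[0.002,0.001,0.119],[0.002,0.001,0.119]], dr=[[0,0,0.005],[0,0,0.005],[0,0,0.005],[0,0,0.005],[0,0,0.005]])

```text
time_s: 13.95
eef_pos: [0.5182, 0.0542, 0.1288]
orientation: [-0.001, 0.742, 0.67, -0.0]
contact_force: [-0.6, -0.4, -0.3]
finger_gap: 0.0498
```

```bash
python3 - <<'E'
from h import *
g=get('wrist');save(g,'w13.npz');s=g['s'];print(s['time_s'],s['eef_pos'],s['contact_force'],s['finger_gap']);png(g['im'],'pics/w13.png')
g=get('scene');save(g,'s13.npz');png(g['im'],'pics/s13.png',(190,100,350,260),4)
E
```

```text
13.95 [0.51817942 0.05418008 0.12875049] [-0.5830426  -0.3846066  -0.28865354] 0.04981684040972074
```

View pics/w13.png

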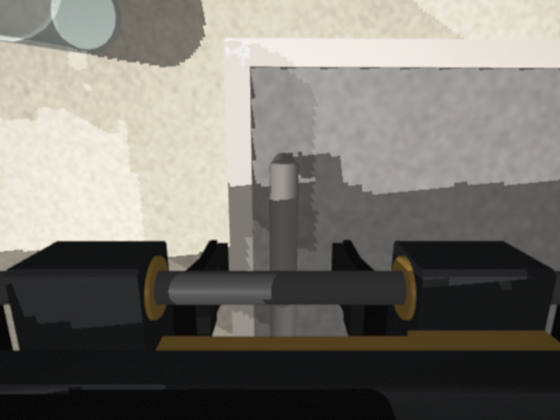

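View pics/s13.png

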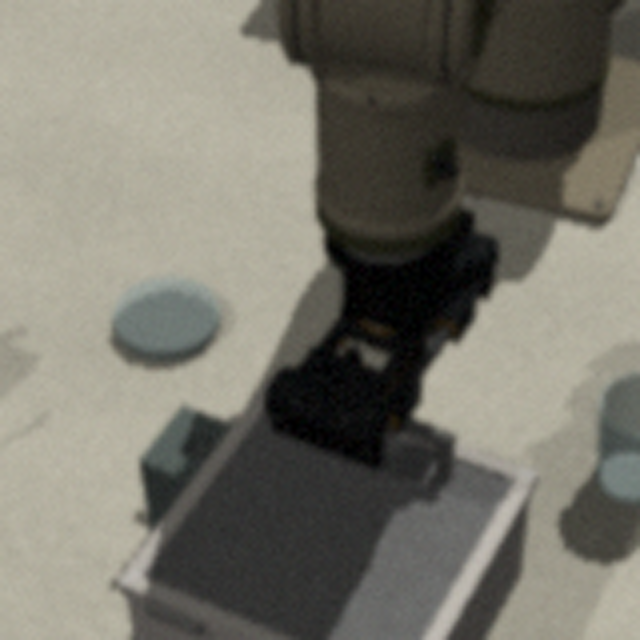

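Call:
step_arm(hand=[0.04,0.025,0.0,0.0,0.0,0.0], newtons=60, xyz=[[0,0.001,0.002],[0,0.001,0.002],[0,0.001,0.002],[0,0.001,0.002],[0,0.001,0.002],[0,0.001,0.002]], dr=[[0,0,0],[0,0,0],[0,0,0],[0,0,0],[0,0,0],[0,0,0]])

```text
time_s: 14.8
eef_pos: [0.5197, 0.0542, 0.1273]
orientation: [-0.0, 0.742, 0.67, 0.001]
contact_force: [0.9, -0.1, -0.5]
finger_gap: 0.0103
```

```bash
python3 - <<'E'
from h import *
s=r.observe();print(s['time_s'],s['eef_pos'],s['contact_force'],s['finger_gap'])
M=Rq(s['orientation']).as_matrix();print(M.round(4))
# arc: grasp point g0 relative hinge: x -0.175, z +0.043 (desiccator frame); positive lid angle raises front
a0=np.array([-.175,.043]);L=.0187
for th in [0,.03,.06,.09,.12,.15,.17,.2]:
    c,sn=np.cos(th),np.sin(th)
    # rotate so that front (-x) rises: (x,z)->(x c + z sn, -x sn + z c)
    p=np.array([a0[0]*c+a0[1]*sn,-a0[0]*sn+a0[1]*c]);d=p-a0
    # tool tilt with lid: tcp offset is (0,-L) rotated
    o=np.array([-L*sn,-L*c])-np.array([0,-L])
    print(th,'grasp dx,dz',d.round(4),'tcp (tilted) dx,dz',(d+o).round(4))
E
```

```text
14.8 [0.51967492 0.0541741  0.12733331] [ 0.89437166 -0.09782006 -0.51653462] 0.010253180606398401
[[ 1.019e-01  9.948e-01  5.000e-04]
 [ 9.948e-01 -1.019e-01  1.100e-03]
 [ 1.100e-03  4.000e-04 -1.000e+00]]
0 grasp dx,dz [0. 0.] tcp (tilted) dx,dz [0. 0.]
0.03 grasp dx,dz [0.0014 0.0052] tcp (tilted) dx,dz [0.0008 0.0052]
0.06 grasp dx,dz [0.0029 0.0104] tcp (tilted) dx,dz [0.0018 0.0104]
0.09 grasp dx,dz [0.0046 0.0156] tcp (tilted) dx,dz [0.0029 0.0156]
0.12 grasp dx,dz [0.0064 0.0206] tcp (tilted) dx,dz [0.0042 0.0208]
0.15 grasp dx,dz [0.0084 0.0257] tcp (tilted) dx,dz [0.0056 0.0259]
0.17 grasp dx,dz [0.0098 0.029 ] tcp (tilted) dx,dz [0.0066 0.0293]
0.2 grasp dx,dz [0.012  0.0339] tcp (tilted) dx,dz [0.0083 0.0343]
```

Call:
step_arm(hand=[0,0,0,0], xyz=[[0,0.0003,-0.002],[0,0.0007,-0.004],[0,0.001,-0.006],[0,0.0014,-0.008]], dr=[[0.011,0,0],[0.023,0,0],[0.034,0,0],[0.046,0,0]])

```text
time_s: 15.3
eef_pos: [0.521, 0.0541, 0.1355]
orientation: [-0.018, 0.742, 0.67, -0.015]
contact_force: [1.0, -2.3, 1.1]
finger_gap: 0.0104
```

```bash
python3 - <<'E'
from h import *
g=get('scene');save(g,'s14.npz');s=g['s'];print(s['time_s'],s['eef_pos'],s['contact_force'],s['ft_torque'],s['finger_gap']);png(g['im'],'pics/s14.png',(190,130,350,290),4)
E
```

```text
15.3 [0.52099201 0.0540581  0.13545589] [ 1.04696085 -2.25182511  1.07743962] [-0.47585541 -0.19697023  0.0498335 ] 0.010390035363855925
```

View pics/s14.png

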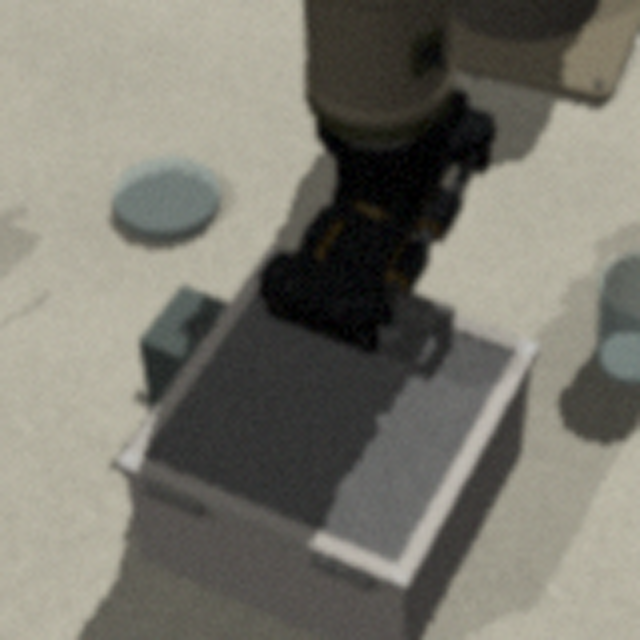

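The lid's front corner has risen from row 220 to 216, about 8 mm, so it is following the gripper. I'll continue slowly along the arc.

Call:
step_arm(hand=[0,0,0,0,0,0,0,0], xyz=[[0,0.0004,-0.0027],[0,0.0009,-0.0054],[0,0.0014,-0.0081],[0,0.002,-0.0108],[0,0.0025,-0.0135],[0,0.0031,-0.0162],[0,0.0037,-0.0189],[0,0.0042,-0.0215]], dr=[[0.0155,0,0],[0.031,0,0],[0.0465,0,0],[0.062,0,0],[0.0775,0,0],[0.093,0,0],[0.1085,0,0],[0.124,0,0]])

```text
time_s: 16.35
eef_pos: [0.5263, 0.0535, 0.1567]
orientation: [-0.064, 0.74, 0.668, -0.057]
contact_force: [2.5, -0.4, -3.7]
finger_gap: 0.0107
```

Call:
step_arm(hand=[0,0,0,0], xyz=[[0,0,0],[0,0,0],[0,0,0],[0,0,0]], dr=[[0,0,0],[0,0,0],[0,0,0],[0,0,0]])

```text
time_s: 16.85
eef_pos: [0.5262, 0.0535, 0.1566]
orientation: [-0.063, 0.74, 0.668, -0.056]
contact_force: [3.1, -1.0, -4.0]
finger_gap: 0.01
```

```bash
python3 - <<'E'
from h import *
g=get('scene');save(g,'s15.npz');s=g['s'];print(s['time_s'],s['eef_pos'],s['contact_force'],s['ft_torque'],s['finger_gap']);png(g['im'],'pics/s15.png',(190,130,430,290),3)
# lid plane from depth: points in desiccator frame
a=np.array([.9948,-.1019,0]);l=np.array([.1019,.9948,0])
for f in('s13','s14','s15'):
    k=load(f+'.npz');P=cloud(k).reshape(-1,3);c=np.array([.6105,.043,0])
    X=(P-c)@a;Y=(P-c)@l;m=(X>-.09)&(X<.09)&(Y>.06)&(Y<.095)&(P[:,2]>.095)&(P[:,2]<.16)
    A=np.c_[X[m],np.ones(m.sum())];z=P[m,2]
    for _ in range(5):
        co=np.linalg.lstsq(A,z,rcond=None)[0];w=abs(A@co-z)<.005;A,z=A[w],z[w]
    print(f,m.sum(),len(z),'slope',co,'theta',np.arctan(-co[0]))
    if f!='s14':
        m2=(X>-.14)&(X<-.09)&(abs(Y)<.1)&(P[:,2]>.08)
g=get('top');save(g,'t15.npz');png(g['im'],'pics/t15.png')
E
```

```text
16.85 [0.5262204  0.05352726 0.15657324] [ 3.14743542 -1.04686545 -3.96711648] [-0.02895781 -0.79782977  0.00142528] 0.009995769312336106
s13 788 772 slope [0.00324466 0.11204629] theta -0.003244649560602772
s14 814 802 slope [-0.04205866  0.1159983 ] theta 0.04203388192412288
s15 887 875 slope [-0.16721021  0.12670534] theta 0.16567748699925128
```

View pics/s15.png

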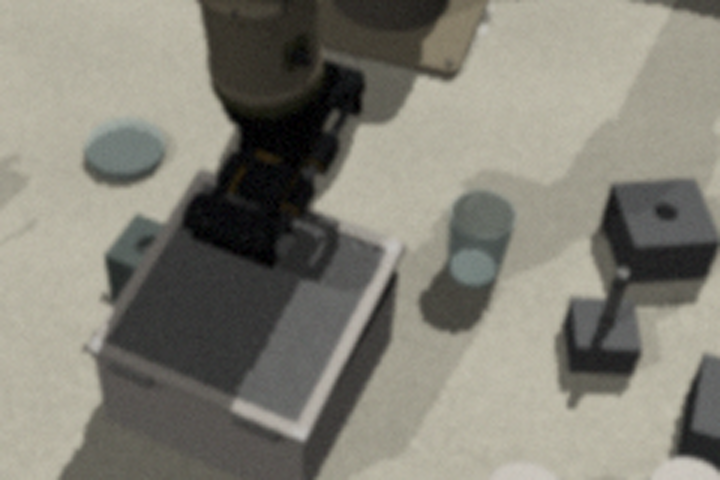

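View pics/t15.png

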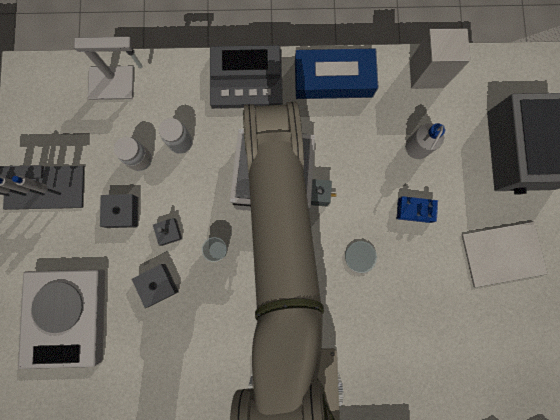

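The lid is held at 0.166 rad and steady. The stylus is standing in its stand, with its top at (620,272) in the scene crop. I'll hand in now.

```bash
python3 - <<'E'
from bench import r
print(r.close_job())
E
```

```text
the job is handed in; nothing more can be done
None
```

I pressed the vent button with the stylus, put the stylus back in its stand, and handed the job in at about 17 s with the lid still gripped and ajar. The hand-in gives no verdict, so what follows is from my own checks.

- **Button:** the stylus tip went about 12.7 mm below the top of the vent block. The reading of about 9 N is above the 4.8 N spring, so the button was at its stop. I held it there for just over a second.
- **Stylus:** it is standing upright in the smallest block, let go. I confirmed this in the wrist view after release and in the scene view at the end.
- **Lid:** I gripped the bar at 60 N and raised it slowly along its arc. Depth readings give about 0.166 rad, a gap of roughly 34 mm. The gripper position did not change over the last half second.
- **Other things on the bench:** the jars, beaker, dish and wash bottle look unmoved in the last top picture. The vial was hidden under the arm in both final pictures, so I could not check it, but no move went near it.

Some readings did not agree:
- **Finger opening:** it read about 10 mm on both of the 12 mm parts.
- **Lid pull force:** it read about +1 N partway up, although the pictures and depth showed the lid rising. By the end it read about 4 N downward, in line with the lid's weight.
- **Camera positions:** the wrist and overhead cameras differed by 2 to 4 mm, so I aligned the stylus tip to both holes in the wrist view.

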